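# Shut away the small parts on the repair bench

### The job

Shut away the small parts with pushes of the fingertips: push the two drawers that have a part lying in them fully home, and push the open lid of the sorting box down until it is fully shut. Leave the empty drawer open just as it is. Do not reach into the drawers, touch the lid's dark underside, or pinch or lift anything, and leave all else on the bench where it is.

Things in the scene. Friction and masses are not known exactly. Their poses are not given: they have to be found in the camera images.
- cassette_speaker: Grey plastic drawer cassette fixed to the bench, 130 deep x 90 wide x 60 high, its drawer slides out towards its -x (about towards the robot). Origin: centre of its underside. x: front to back. Its drawer contains the round speaker. The three cassettes look alike but for the contents; their places vary.
- drawer_speaker (a joint): Opening of the white drawer of cassette_speaker, in m: 0 = fully home, grows as it comes out along the cassette's -x, stop at 0.1; starts 0.05 to 0.08; 1.5 N friction, stays where it is left. Front: flat, 88 wide, 5 thick, 2 to 58 above the bench. Behind it the open-topped tub, 120 long, 80 wide (inner front wall up to 56, sides up to 42 above the bench), not to be touched.
- lip_speaker (a point): Middle of the outer edge of the small pull lip (40 wide, 4 thick, sticking out 10 from the front) of drawer_speaker, 45 above the bench. With the drawer home this point is 80 from the cassette origin along the cassette's -x. Axes as the cassette's.
- cassette_camera: Grey plastic drawer cassette fixed to the bench, 130 deep x 90 wide x 60 high, its drawer slides out towards its -x (about towards the robot). Origin: centre of its underside. x: front to back. Its drawer contains the camera module. The three cassettes look alike but for the contents; their places vary.
- drawer_camera (a joint): Opening of the white drawer of cassette_camera, in m: 0 = fully home, grows as it comes out along the cassette's -x, stop at 0.1; starts 0.05 to 0.08; 1.5 N friction, stays where it is left. Front: flat, 88 wide, 5 thick, 2 to 58 above the bench. Behind it the open-topped tub, 120 long, 80 wide (inner front wall up to 56, sides up to 42 above the bench), not to be touched.
- lip_camera (a point): Middle of the outer edge of the small pull lip (40 wide, 4 thick, sticking out 10 from the front) of drawer_camera, 45 above the bench. With the drawer home this point is 80 from the cassette origin along the cassette's -x. Axes as the cassette's.
- cassette_empty: Grey plastic drawer cassette fixed to the bench, 130 deep x 90 wide x 60 high, its drawer slides out towards its -x (about towards the robot). Origin: centre of its underside. x: front to back. Its drawer contains nothing: it is the empty drawer. The three cassettes look alike but for the contents; their places vary.
- drawer_empty (a joint): Opening of the white drawer of cassette_empty, in m: 0 = fully home, grows as it comes out along the cassette's -x, stop at 0.1; starts 0.05 to 0.08; 1.5 N friction, stays where it is left. Front: flat, 88 wide, 5 thick, 2 to 58 above the bench. Behind it the open-topped tub, 120 long, 80 wide (inner front wall up to 56, sides up to 42 above the bench), not to be touched.
- lip_empty (a point): Middle of the outer edge of the small pull lip (40 wide, 4 thick, sticking out 10 from the front) of drawer_empty, 45 above the bench. With the drawer home this point is 80 from the cassette origin along the cassette's -x. Axes as the cassette's.
- speaker: Loose round speaker, 28 across, 8 high, 20 g, lying in the open part of drawer_speaker. Origin: centre of its underside.
- camera: Loose camera module, 26 x 22 x 10, 20 g, lying in the open part of drawer_camera. Origin: centre of its underside.
- sorting_box: Grey open sorting box with compartments, fixed to the bench, 100 deep (x) x 120 wide (y) x 45 high. Origin: centre of its underside; its lid is hinged along its far (+x) top edge.
- lid (a joint): Angle of the sorting box's lid, rad: 0 = shut (level), 1.57 = upright, stop at 1.9; starts 1.1 to 1.7. Stiff hinge (0.15 N m): it stays where it is left and must be pushed all the way. The lid is a flat plate, 106 from hinge to free edge, 124 wide, 9 thick in all; a dark lining, not to be touched, covers its underside.
- lid_hinge (a point): Middle of the lid's hinge line, 52 along +x from the box origin, 45 above the bench, at the lid's underside. Turns with the lid: at 0 its axes are the box's; the lid reaches along its -x, its y runs along the hinge, and its +z points out of the lid's outer (top) face, which lies 9 from the hinge line.
- glue: Bystander: white glue bottle, 26 across, 62 high. Stands loose on the bench; to be left alone. Origin: centre of its underside.
- flux: Bystander: small metal flux tin, 32 across, 26 high. Stands loose on the bench; to be left alone. Origin: on its underside.
- tape: Bystander: small amber tape roll lying flat, 32 across, 15 high. Stands loose on the bench; to be left alone. Origin: on its underside.
- screwdriver: Bystander: precision screwdriver lying flat, about 150 long. Stands loose on the bench; to be left alone. Origin: on its underside.
- tablet: Bystander: opened tablet computer lying flat, 125 x 200 x 9. Stands loose on the bench; to be left alone. Origin: on its underside.
- back_cover: Bystander: white back cover lying flat, 130 x 200 x 5. Stands loose on the bench; to be left alone. Origin: on its underside.
- mug: Bystander: white mug, 80 across, 90 high. Stands loose on the bench; to be left alone. Origin: on its underside.
Things that resemble listed ones, but are neither listed nor needed, are in the scene too. What is shaped like the cassette_speaker but pink or yellow is not meant. Leave any pink or red look-alike of the sorting_box alone.

How it is judged:
By the outcome, as a careful person would: the job done as asked, in the order asked, and still so for the second after the job is handed in, with the robot touching nothing.
It also fails if it takes over 64 s, if anything falls off the work surface, if the arm or the gripper's body presses on something with over 40 N, if the wrist force passes 120 N, or if a joint passes its speed limit or range.

### The arm

A 6-joint arm with a two-finger parallel gripper is mounted at the origin on the work surface. World frame = base frame: x ahead of the robot, y to its left, z up, the work surface at z = 0. Lengths are in mm, angles in degrees, forces in N, time in s.
With the tool pointing down it reaches from about 350 to 850 mm from the base axis. Payload 8.1 kg.
Tool frame: the origin (TCP) lies between the finger pads; the fingertips stand 19 mm ahead of it and the grasp point (between the pads) is the TCP (nose_length is the distance from the TCP to the fingertips, in mm); y points along the fingers, x is the direction in which the jaws open and shut, and the axes are right-handed (so a half turn about y gives the same grasp; the last joint's range is limited). The gripper opens to 85 mm and grips with 20 to 120 N. Pads are 22 mm wide; open, the fingers measure 114 mm over their backs; the gripper's body (76 mm by 85 mm) begins 54 mm behind the grasp point. The pads swing forward as they close: fully open they stand 13 mm farther back than shut.
Start: joints at [63.976, 7.471, 85.268, -0, 87.261, -4.893], TCP at [216.277, 559.669, 250.292] pointing down, gripper open.
Joint ranges: [-169.43, 169.43], [-51.17, 129.36], [1.28, 143.12], [-76.62, 256.62], [0, 156.53], [-152.29, 152.29]. Speed limits (degrees/s): [136.94, 136.94, 159.86, 180, 180, 180].

### API

Orientations are given as [roll, pitch, yaw] about the fixed x, y, z axes, in that order (R = Rz(yaw) Ry(pitch) Rx(roll)).
In Python, from bench import sense, snapshot, camera_info, hand_in, nose_length gives the robot as it stands.
- The arm moves only by the tool arm_command, never from a script. Its argument "commands" is a list of rows, each a list of 3 entries, a list of its own where there are three numbers: the opening in per cent of the stroke, from 0 (shut) to 100 (fully open), then the shift along the world's x, y, z in units of 30 mm (1.0 is 30 mm), then the turn, a rotation vector about the world's x, y, z in degrees. A call has 1 to 5 rows; each row shifts and turns the pose as measured when the row begins; what a row does not reach is not made up. A row lasts 1/12 s, in which the tool goes at most 41.7 mm and 7.16 degrees, less where a joint would pass 70% of its speed; a pose out of reach is approached as far as the arm can. A call is refused whole if a number of a shift passes 1 or a number of a turn 7.16, either way. A call with a gripper value outside its range is refused whole. The fingers move at their own pace and stop on an object; "force" is the grip in N (left out, the last holds). Time passes only in rows, so rows that do not move let the fingers close. It gives the time, the measured TCP pose, the force and the opening at its end, in the units of the state.
- sense(): the state, without advancing time (a new reading comes with each control period).
- snapshot(name): name is "scene" or "top" or "wrist"; returns the picture (384x512x3 uint8, blue, green, red); there is no depth.
- camera_info(name): a dict with "fx", "fy", "cx", "cy" (pixels), "k1" (the pictures are not rectified: a ray, as slopes to the right and down, at radius r is drawn at 1 + k1 r^2 times it, then the intrinsics apply), "rvec" (rotation vector, rad) and "tvec" (3), from world to camera coordinates, as OpenCV has them; the wrist camera has in their place "hand_eye" (4x4, takes a point from camera to tool coordinates, whose origin is the TCP and whose axes are the tool frame's). Camera axes: x right, y down, z forward; pixel columns grow to the right and rows downward; lengths in mm; the calibration is good to about 2 mm. A picture is of the moment at which its call begins: read the wrist's pose just before it. camera_info takes no time and is no camera call.
- hand_in(): hands the job in, once; it reports no verdict.
The state is a dict: "time": time; "joint_pos": joint angles; "qd": joint speeds; "joint_efforts": joint torques, N m; "tool_pos": TCP position; "tcp_rot": TCP orientation; "ft_force": force on the tool from outside, world axes, zero at the start; "wrist_torque": the same for the moment, N m; "finger_gap": finger opening in mm.
Only numpy, scipy, OpenCV 4.12 (cv2) and the standard library are available. Lean on these libraries where they do the work, as an engineer would, in place of code of your own. Each camera call takes 0.05 s, during which the arm holds its last target. There are 200 camera calls.

## Working session

There is one attempt and no reset: what is moved stays moved. The work goes in short steps, Python scripts to look and compute and a tool call to move; the robot and the scene stay as the last step left them, time stands still between calls to the robot, and variables do not carry over. Pictures are saved under pics/ and viewed, about 8 in all and at most 12, crops included, and the job is handed in when it is done.

Besides the shell and the picture viewer there is one more tool, called after "Emit:" by a JSON object that holds its "op" and its "data". arm_command: Moves the arm, as the interface text tells. Its arguments: {"type":"object","properties":{"commands":{"type":"array"},"force":{"type":"number"}},"required":["commands"]}

```bash
mkdir -p pics; python3 - <<'E'
from bench import *
import cv2
for n in("scene","top"):
    im=snapshot(n); cv2.imwrite(f"pics/{n}0.png",im)
    print(n,camera_info(n))
print(camera_info("wrist"),nose_length)
print(sense())
E
```

```text
scene {'fx': 382.3920439272849, 'fy': 382.3920439272849, 'cx': 257.24272862889893, 'cy': 196.81428816888945, 'k1': -0.044114297993645184, 'rvec': array([ 0.75345599,  2.65193658, -1.00767617]), 'tvec': array([ 457.29428763, -188.7793799 , 1569.13341997])}
top {'fx': 407.912761583875, 'fy': 407.912761583875, 'cx': 255.77147117406446, 'cy': 192.85598021945455, 'k1': -0.11160110326258581, 'rvec': array([ 2.10654384, -2.15747015,  0.17761477]), 'tvec': array([  34.04709928,  522.31407199, 1252.23268956])}
{'fx': 275.4921856772985, 'fy': 275.4921856772985, 'cx': 254.81767323388675, 'cy': 190.3172022402508, 'k1': -0.049026497648737656, 'hand_eye': array([[ 9.99999707e-01,  5.27007266e-04,  5.54792402e-04,
         2.72551328e-01],
       [-3.99778949e-04, -2.58389627e-01,  9.66040704e-01,
        -1.22150957e+02],
       [ 6.52463072e-04, -9.66040643e-01, -2.58389340e-01,
         6.56020002e+01],
       [ 0.00000000e+00,  0.00000000e+00,  0.00000000e+00,
         1.00000000e+00]])} 19.0
{'time': 0.1, 'joint_pos': array([ 6.39761293e+01,  7.51190490e+00,  8.53232929e+01, -1.05430477e-03,
        8.72629754e+01, -4.89512044e+00]), 'qd': array([ 0.00676823, -0.12838579, -0.13726529,  0.06486723,  0.0704075 ,
       -0.08134118]), 'joint_efforts': array([ 2.24455757e-04, -5.70950282e+01, -5.01943910e+01, -3.04312307e-04,
        8.14881729e-03,  7.31607270e-05]), 'tool_pos': array([216.07551109, 559.23424825, 249.33517516]), 'tcp_rot': array([-89.99267185,   0.09790495,  68.87130723]), 'ft_force': array([-0.23344533, -0.1261645 , -0.82929432]), 'wrist_torque': array([0.01868973, 0.0116032 , 0.01332536]), 'finger_gap': 85.29487578271447}
```

View pics/scene0.png

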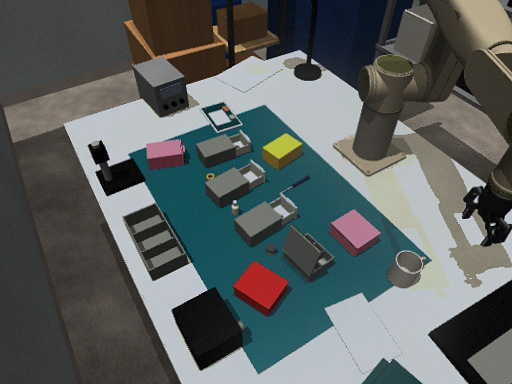

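```bash
python3 -c "
import cv2
im=cv2.imread('pics/top0.png');cv2.imwrite('pics/top0b.png',cv2.resize(im,(800,600),interpolation=cv2.INTER_CUBIC))"
```

```text
(no output)
```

View pics/top0b.png

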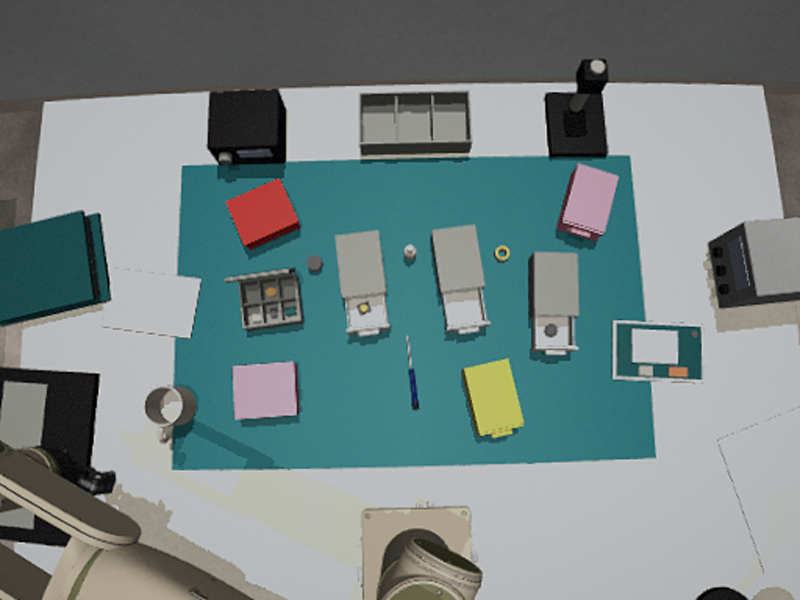

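Three cassettes in the top view (enlarged pixels): left (360,275) holds the yellowish camera module, the middle one (460,275) is empty, and the right one (555,300) holds the round speaker. The sorting box is at (270,300), with its lid standing near upright at its far edge.

```bash
cat > h.py <<'E'
import numpy as np, cv2
from scipy.spatial.transform import Rotation as R
from bench import *
def cam(n,st=None):
    c=camera_info(n)
    K=np.array([[c['fx'],0,c['cx']],[0,c['fy'],c['cy']],[0,0,1]]);d=np.array([c['k1'],0,0,0.])
    if n=='wrist':
        T=np.eye(4);T[:3,:3]=R.from_euler('xyz',st['tcp_rot'],degrees=True).as_matrix();T[:3,3]=st['tool_pos']
        M=np.linalg.inv(T@c['hand_eye']);return K,d,M[:3,:3],M[:3,3]
    return K,d,cv2.Rodrigues(c['rvec'])[0],c['tvec']
def ray(C,px):
    K,d,r,t=C; u=cv2.undistortPoints(np.array(px,float).reshape(-1,1,2),K,d)[:,0]
    return -r.T@t,np.c_[u,np.ones(len(u))]@r
def plane(C,px,z):
    o,v=ray(C,px); return o+v*((z-o[2])/v[:,2])[:,None]
def proj(C,P):
    K,d,r,t=C; return cv2.projectPoints(np.array(P,float).reshape(-1,1,3),r,np.array(t,float),K,d)[0][:,0]
E
python3 - <<'E'
from h import *
C=cam('top'); im=cv2.imread('pics/top0.png')
hsv=cv2.cvtColor(im,cv2.COLOR_BGR2HSV)
f=512/800
for n,(x,y) in dict(cam=(362,258),empty=(458,258),spk=(555,280)).items():
    x,y=x*f,y*f
    p=im[int(y)-2:int(y)+3,int(x)-2:int(x)+3].reshape(-1,3).mean(0)
    m=(np.abs(im.astype(int)-p).max(2)<14).astype(np.uint8)
    k,l,s,_=cv2.connectedComponentsWithStats(m,connectivity=4); i=l[int(y),int(x)]
    c=max(cv2.findContours((l==i).astype(np.uint8),0,2)[0],key=cv2.contourArea)
    r=cv2.minAreaRect(plane(C,c[:,0],60)[:,:2].astype(np.float32))
    print(n,p,s[i],r,cv2.boxPoints(r).round().tolist())
a=im[135:240,130:390]; cv2.imwrite('pics/crop1.png',cv2.resize(a,None,fx=3,fy=3,interpolation=cv2.INTER_CUBIC))
im=cv2.imread('pics/scene0.png');a=im[120:290,190:350]; cv2.imwrite('pics/crop2.png',cv2.resize(a,None,fx=3.5,fy=3.5,interpolation=cv2.INTER_CUBIC))
E
```

```text
cam [148.84 156.88 156.72] [ 215  148   32   42 1072] ((600.6779174804688, 101.56352233886719), (126.6320571899414, 87.99021911621094), 5.862090110778809) [[533.0, 139.0], [542.0, 51.0], [668.0, 64.0], [659.0, 152.0]]
empty [148.96 157.04 156.72] [ 277  144   33   43 1073] ((608.3723754882812, -97.91033935546875), (127.99169158935547, 88.00164031982422), 6.598363876342773) [[540.0, -62.0], [550.0, -149.0], [677.0, -134.0], [667.0, -47.0]]
spk [143.96 152.12 151.2 ] [ 342  162   28   41 1053] ((548.0969848632812, -295.6822204589844), (86.8336410522461, 132.128173828125), 86.61656951904297) [[480.0, -335.0], [611.0, -343.0], [617.0, -256.0], [485.0, -248.0]]
```

View pics/crop1.png

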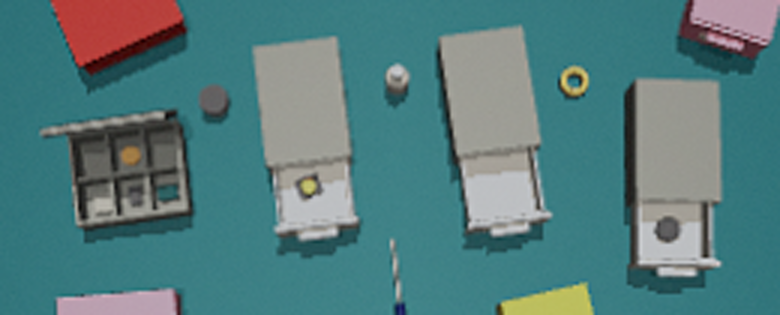

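View pics/crop2.png

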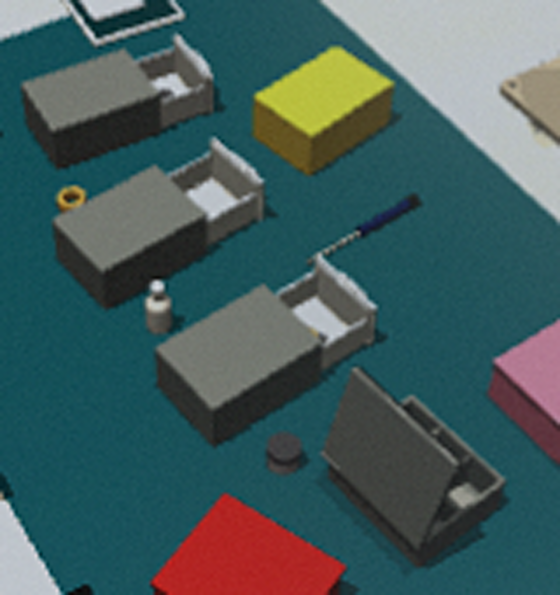

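The crops confirm the contents. The lid leans close to upright, and its outer face looks towards the red box. Next I triangulate the lid's free edge and measure the box and lips.

```bash
python3 - <<'E'
from h import *
T=cam('top');S=cam('scene')
t=lambda u,v:(130+u/3,135+v/3); s=lambda u,v:(190+u/3.5,120+v/3.5)
def tri(a,b):
    o1,v1=ray(T,[a]);o2,v2=ray(S,[b]);v1,v2=v1[0],v2[0]
    k=np.linalg.lstsq(np.c_[v1,-v2],o2-o1,rcond=None)[0];p=o1+k[0]*v1;q=o2+k[1]*v2
    return ((p+q)/2).round(1),np.linalg.norm(p-q).round(1)
print('free edge +y',tri(t(42,131),s(458,463)),'-y',tri(t(178,114),s(355,371)))
print('box z45: front L,R, back R',plane(T,[t(80,228),t(190,213),t(183,122),t(70,135)],45).round(0).tolist())
print('scene hinge at z45/54',plane(S,[s(325,460),s(418,548)],50).round(0).tolist())
print('lips cam,empty,spk z45',plane(T,[t(314,238),t(509,232),t(677,273)],45).round(0).tolist())
print('flux,glue',plane(T,[t(213,100)],26).round(),plane(T,[t(397,75)],62).round())
for n,o,y in(('cam',(600.7,101.6),5.9),('spk',(548,-295.7),-3.5)):
    a=np.radians(y);print(n,'home lip',np.array(o)-80*np.array([np.cos(a),np.sin(a)]))
E
```

```text
free edge +y (array([555. , 353.7, 147. ]), np.float64(3.6)) -y (array([568. , 223.7, 133. ]), np.float64(13.8))
box z45: front L,R, back R [[472.0, 338.0, 45.0], [485.0, 220.0, 45.0], [584.0, 228.0, 45.0], [573.0, 350.0, 45.0]]
scene hinge at z45/54 [[601.0, 247.0, 50.0], [584.0, 360.0, 50.0]]
lips cam,empty,spk z45 [[456.0, 90.0, 45.0], [457.0, -115.0, 45.0], [409.0, -291.0, 45.0]]
flux,glue [[612. 199.  26.]] [[625.  -2.  62.]]
cam home lip [521.12377463  93.37659706]
spk home lip [ 468.14921613 -290.81611684]
```

Sizes agree: the lips are 65 and 59 mm open, and the lid is 104 mm long at about 78°. I'll go to the speaker drawer first, staying high.

Emit:
{"op": "arm_command", "data": {"commands": [[0,[0.7,-0.95,0],[0,0,6]],[0,[0.7,-0.95,0],[0,0,6]],[0,[0.7,-0.95,0],[0,0,6]],[0,[0.7,-0.95,0],[0,0,0]],[0,[0.7,-0.95,0],[0,0,0]]], "force": 20}}

```text
time: 0.52
tool_pos: [317.9, 415.1, 245.4]
tcp_rot: [-89.7, 0.3, 88.2]
ft_force: [2.0, 0.3, 0.2]
finger_gap: 25.9
```

Emit:
{"op": "arm_command", "data": {"commands": [[0,[0.7,-0.95,0],[0,0,0]],[0,[0.7,-0.95,0],[0,0,0]],[0,[0.7,-0.95,0],[0,0,0]],[0,[0.5,-1,0],[0,0,0]],[0,[0.3,-1,0],[0,0,0]]]}}

```text
time: 0.93
tool_pos: [407.9, 261.1, 243.1]
tcp_rot: [-89.6, 0.4, 88.3]
ft_force: [1.1, 0.1, 0.6]
finger_gap: 0.1
```

Emit:
{"op": "arm_command", "data": {"commands": [[0,[0,-1,0],[0,0,0]],[0,[0,-1,0],[0,0,0]],[0,[0,-1,0],[0,0,0]],[0,[0,-1,0],[0,0,0]],[0,[0,-1,0],[0,0,0]]]}}

```text
time: 1.35
tool_pos: [407.6, 102.8, 240.7]
tcp_rot: [-89.4, 0.5, 88.2]
ft_force: [0.0, 0.6, 0.4]
finger_gap: 0.2
```

Emit:
{"op": "arm_command", "data": {"commands": [[0,[0,-1,0],[0,0,0]],[0,[0,-1,0],[0,0,0]],[0,[0,-1,0],[0,0,0]],[0,[-0.2,-1,0],[0,0,0]],[0,[-0.2,-1,0],[0,0,0]]]}}

```text
time: 1.77
tool_pos: [393.1, -54.3, 239.1]
tcp_rot: [-89.3, 0.5, 88.3]
ft_force: [0.5, -0.9, 0.8]
finger_gap: 0.0
```

Emit:
{"op": "arm_command", "data": {"commands": [[0,[-0.2,-1,0],[0,0,0]],[0,[-0.2,-1,0],[0,0,0]],[0,[-0.2,-1,0],[0,0,0]],[0,[-0.2,-1,0],[0,0,0]],[0,[-0.2,-1,0],[0,0,0]]]}}

```text
time: 2.18
tool_pos: [359.0, -211.1, 237.8]
tcp_rot: [-89.3, 0.5, 88.3]
ft_force: [0.8, 0.6, -0.1]
finger_gap: -0.0
```

Emit:
{"op": "arm_command", "data": {"commands": [[0,[-0.1,-1,0],[0,0,0]],[0,[0,-1,0],[0,0,0]],[0,[0,-0.9,0],[0,0,0]],[0,[0,0,-1],[0,0,0]],[0,[0,0,0],[0,0,0]]]}}

```text
time: 2.6
tool_pos: [351.9, -308.0, 206.2]
tcp_rot: [-89.3, 0.5, 87.9]
ft_force: [-0.6, 1.1, -2.0]
finger_gap: 0.2
```

```bash
python3 - <<'E'
from h import *
s=sense();im=snapshot('wrist');W=cam('wrist',s);print(s['tool_pos'],s['tcp_rot'])
tp=s['tool_pos']
print('tips',proj(W,[tp-[0,0,19]]))
for n,P in(('spk lip',[409,-291,45]),('home',[468,-290.8,45])): 
    p=proj(W,[P])[0];print(n,p);cv2.drawMarker(im,tuple(int(v) for v in p),(0,0,255),0,10)
cv2.imwrite('pics/w1.png',im)
E
```

```text
[ 351.8661616  -308.00437274  206.22580288] [-89.25293869   0.54765953  87.87245934]
tips [[254.32391303 238.7606834 ]]
spk lip [272.92261562 232.55181732]
home [274.04852378 279.49600539]
```

View pics/w1.png

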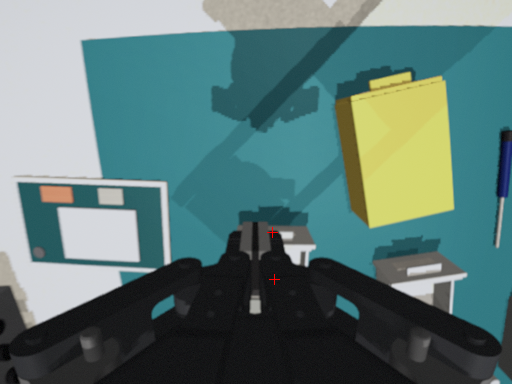

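The wrist view shows the speaker drawer's lip around (275–293,235), matching the prediction at (273,233). I'll descend in front of it.

Emit:
{"op": "arm_command", "data": {"commands": [[0,[0,0.6,-0.9],[0,0,0]],[0,[0,0,-1],[0,0,0]],[0,[0,0,-1],[0,0,0]],[0,[0,0,-1],[0,0,0]],[0,[0,0,-0.9],[0,0,0]]]}}

```text
time: 3.07
tool_pos: [359.8, -293.9, 76.3]
tcp_rot: [-90.4, 1.6, 88.0]
ft_force: [0.6, 0.2, 0.5]
finger_gap: -0.1
```

Emit:
{"op": "arm_command", "data": {"commands": [[0,[0,0,0],[0,0,0]]]}}

```text
time: 3.15
tool_pos: [357.7, -290.8, 72.3]
tcp_rot: [-90.1, 1.3, 88.1]
ft_force: [-0.7, 0.6, -1.0]
finger_gap: -0.4
```

Emit:
{"op": "arm_command", "data": {"commands": [[0,[0,0,-0.6],[0,0,0]],[0,[0.6,0,0],[0,0,0]],[0,[0.6,0,0],[0,0,0]],[0,[0.4,0,0],[0,0,0]],[0,[0.4,0,0],[0,0,0]]]}}

```text
time: 3.57
tool_pos: [420.7, -289.7, 62.2]
tcp_rot: [-90.0, 1.3, 88.2]
ft_force: [-2.2, -0.6, -2.4]
finger_gap: -0.1
```

Emit:
{"op": "arm_command", "data": {"commands": [[0,[0.4,0,0],[0,0,0]],[0,[0.4,-0.05,0],[0,0,0]],[0,[0.3,0,0],[0,0,0]]]}}

```text
time: 3.82
tool_pos: [458.4, -291.4, 70.4]
tcp_rot: [-90.2, 1.5, 88.4]
ft_force: [-2.3, 0.1, -1.5]
finger_gap: -0.1
```

The tool drifted up to lip height, so I'll back off, lower it, and finish the push while watching the force.

Emit:
{"op": "arm_command", "data": {"commands": [[0,[-0.9,0,0],[0,0,0]],[0,[-0.3,0,0],[0,0,0]],[0,[0,0,-0.5],[0,0,0]],[0,[0,0,0],[0,0,0]]]}}

```text
time: 4.15
tool_pos: [428.5, -292.4, 65.4]
tcp_rot: [-90.6, 1.8, 88.7]
ft_force: [-0.8, 0.9, -0.7]
finger_gap: 0.3
```

Emit:
{"op": "arm_command", "data": {"commands": [[0,[0,0,-0.1],[0,0,0]],[0,[0.3,0,-0.1],[0,0,0]],[0,[0.2,0,-0.1],[0,0,0]]]}}

```text
time: 4.4
tool_pos: [446.9, -294.1, 62.4]
tcp_rot: [-90.9, 2.0, 88.6]
ft_force: [-0.1, -0.3, -0.3]
finger_gap: 0.1
```

Emit:
{"op": "arm_command", "data": {"commands": [[0,[-0.2,0,-0.4],[0,0,0]],[0,[0,0,-0.1],[0,0,0]],[0,[0.2,0,-0.1],[0,0,0]],[0,[0.2,0,-0.1],[0,0,0]]]}}

```text
time: 4.73
tool_pos: [455.0, -294.3, 40.7]
tcp_rot: [-91.0, 2.1, 88.7]
ft_force: [-1.9, -0.3, 0.4]
finger_gap: 0.1
```

Emit:
{"op": "arm_command", "data": {"commands": [[0,[0.15,0,-0.1],[0,0,0]],[0,[0.15,0,-0.1],[0,0,0]]]}}

```text
time: 4.9
tool_pos: [460.1, -294.0, 33.1]
tcp_rot: [-90.3, 2.0, 88.7]
ft_force: [-46.2, 1.2, 29.6]
finger_gap: 0.1
```

Emit:
{"op": "arm_command", "data": {"commands": [[0,[0.15,0,-0.1],[0,0,0]],[0,[0.1,0,-0.05],[0,0,0]]]}}

```text
time: 5.07
tool_pos: [459.4, -293.8, 26.9]
tcp_rot: [-89.1, 1.8, 88.8]
ft_force: [-24.4, 6.8, 37.9]
finger_gap: 0.1
```

Hard stop at x≈460, so the drawer is home. I'll back off gently and check it from the top camera while moving on.

Emit:
{"op": "arm_command", "data": {"commands": [[0,[-0.5,0,0.1],[0,0,0]],[0,[-1,0,0.3],[0,0,0]],[0,[-1,0,0.6],[0,0,0]],[0,[-0.5,0,1],[0,0,0]],[0,[0,0,1],[0,0,0]]]}}

```text
time: 5.48
tool_pos: [363.1, -289.5, 110.2]
tcp_rot: [-88.3, 1.1, 88.9]
ft_force: [0.3, -0.7, -0.0]
finger_gap: 0.1
```

Emit:
{"op": "arm_command", "data": {"commands": [[0,[0,0.3,1],[0,0,0]],[0,[0,0.8,1],[0,0,0]],[0,[0,1,0.3],[0,0,0]],[0,[0,1,0],[0,0,0]],[0,[0,1,0],[0,0,0]]]}}

```text
time: 5.9
tool_pos: [365.5, -169.5, 190.7]
tcp_rot: [-89.0, 1.6, 88.3]
ft_force: [0.4, 0.3, 0.3]
finger_gap: 0.1
```

Emit:
{"op": "arm_command", "data": {"commands": [[0,[0,1,0],[0,0,1]],[0,[0,1,0],[0,0,1]],[0,[0,1,0],[0,0,1]],[0,[0,1,0],[0,0,1]],[0,[0,1,0],[0,0,1]]]}}

```text
time: 6.32
tool_pos: [367.3, -13.1, 193.2]
tcp_rot: [-89.4, 1.7, 93.3]
ft_force: [1.3, 0.3, -0.5]
finger_gap: -0.2
```

Emit:
{"op": "arm_command", "data": {"commands": [[0,[0,1,0],[0,0,1]],[0,[0,1,0],[0,0,1]],[0,[0,0.5,0],[0,0,1]],[0,[0,0,0],[0,0,0]]]}}

```text
time: 6.65
tool_pos: [367.5, 71.1, 194.1]
tcp_rot: [-89.5, 1.6, 96.8]
ft_force: [-0.6, -1.2, 1.0]
finger_gap: 0.0
```

Emit:
{"op": "arm_command", "data": {"commands": [[0,[0.4,0.3,-0.9],[0,0,0]],[0,[0.4,0.2,-1],[0,0,0]],[0,[0,0,-1],[0,0,0]],[0,[0,0,-1],[0,0,0]],[0,[0,0,-0.6],[0,0,0]]]}}

```text
time: 7.07
tool_pos: [399.3, 87.7, 61.9]
tcp_rot: [-90.5, 1.6, 97.0]
ft_force: [-1.2, -0.1, -0.2]
finger_gap: -0.1
```

Emit:
{"op": "arm_command", "data": {"commands": [[0,[0,0,0],[0,0,0]],[0,[0,0,0],[0,0,0]]]}}

```text
time: 7.23
tool_pos: [396.0, 86.3, 57.3]
tcp_rot: [-90.0, 1.7, 96.9]
ft_force: [0.4, -0.3, 0.2]
finger_gap: -0.2
```

```bash
python3 - <<'E'
from h import *
im=snapshot('top');a=im[135:260,130:390]; cv2.imwrite('pics/crop3.png',cv2.resize(a,None,fx=3,fy=3,interpolation=cv2.INTER_CUBIC))
print(sense()['tool_pos'])
E
```

```text
[395.94603146  86.23715161  57.48850165]
```

View pics/crop3.png

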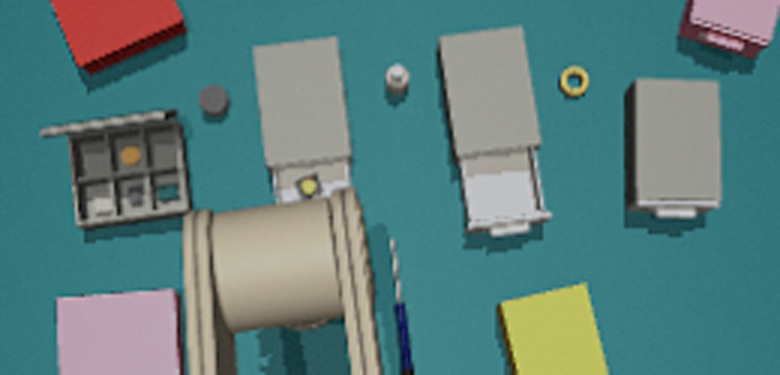

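The speaker drawer is home at (676,205), and the empty one is unchanged. Now the camera drawer: contact should come at x≈445 and home at x≈510.

Emit:
{"op": "arm_command", "data": {"commands": [[0,[0,0,-0.2],[0,0,0]],[0,[0.4,0,-0.05],[0,0,0]],[0,[0.5,0.05,-0.05],[0,0,0]],[0,[0.5,0.05,-0.05],[0,0,0]],[0,[0.4,0.05,-0.05],[0,0,0]]]}}

```text
time: 7.7
tool_pos: [455.4, 90.1, 51.2]
tcp_rot: [-90.6, 1.7, 96.8]
ft_force: [-1.6, -0.9, 2.1]
finger_gap: 0.3
```

Emit:
{"op": "arm_command", "data": {"commands": [[0,[0.4,0.05,-0.05],[0,0,0]],[0,[0.4,0.05,-0.05],[0,0,0]]]}}

```text
time: 7.87
tool_pos: [482.6, 92.9, 50.9]
tcp_rot: [-90.8, 1.7, 96.8]
ft_force: [-2.4, -0.4, 1.2]
finger_gap: 0.1
```

Emit:
{"op": "arm_command", "data": {"commands": [[0,[0.3,0.03,-0.05],[0,0,0]],[0,[0.2,0.02,-0.05],[0,0,0]]]}}

```text
time: 8.03
tool_pos: [501.3, 94.6, 50.6]
tcp_rot: [-91.1, 1.7, 96.7]
ft_force: [-1.7, -0.2, 1.0]
finger_gap: 0.1
```

Emit:
{"op": "arm_command", "data": {"commands": [[0,[0.15,0.01,0],[0,0,0]]]}}

```text
time: 8.12
tool_pos: [506.8, 94.9, 51.3]
tcp_rot: [-91.1, 1.7, 96.7]
ft_force: [-2.0, 0.7, -0.7]
finger_gap: 0.2
```

Emit:
{"op": "arm_command", "data": {"commands": [[0,[0.1,0.01,0],[0,0,0]]]}}

```text
time: 8.2
tool_pos: [510.3, 95.1, 51.8]
tcp_rot: [-91.1, 1.7, 96.7]
ft_force: [-13.9, -0.6, 1.5]
finger_gap: 0.1
```

Emit:
{"op": "arm_command", "data": {"commands": [[0,[0.1,0.01,0],[0,0,0]]]}}

```text
time: 8.28
tool_pos: [510.6, 95.1, 51.3]
tcp_rot: [-90.7, 1.7, 96.7]
ft_force: [-27.8, -1.8, 17.5]
finger_gap: 0.0
```

Emit:
{"op": "arm_command", "data": {"commands": [[0,[-0.5,0,0],[0,0,0]],[0,[-1,0,0],[0,0,0]],[0,[-0.5,0,0.7],[0,0,0]],[0,[0,0,1],[0,0,0]],[0,[0,0,1],[0,0,0]]]}}

```text
time: 8.7
tool_pos: [442.4, 93.7, 128.1]
tcp_rot: [-90.0, 1.7, 96.7]
ft_force: [0.7, 0.5, 0.4]
finger_gap: -0.0
```

Emit:
{"op": "arm_command", "data": {"commands": [[0,[0,0,1],[0,0,0]],[0,[0,0,1],[0,0,0]],[0,[0,0,1],[0,0,0]],[0,[0,0,1],[0,0,0]],[0,[0.5,0,0.7],[0,0,0]]]}}

```text
time: 9.12
tool_pos: [454.7, 93.4, 279.9]
tcp_rot: [-90.3, 1.8, 96.7]
ft_force: [-0.2, 0.3, -0.7]
finger_gap: -0.1
```

Emit:
{"op": "arm_command", "data": {"commands": [[0,[1,0.5,0],[0,0,0]],[0,[1,0.5,0],[0,0,0]],[0,[1,0.7,0],[0,0,0]],[0,[1,0.8,0],[0,0,0]],[0,[1,0.8,0],[0,0,0]]]}}

```text
time: 9.53
tool_pos: [613.7, 192.2, 295.9]
tcp_rot: [-91.9, 1.8, 96.3]
ft_force: [0.0, -0.1, 0.3]
finger_gap: 0.1
```

Emit:
{"op": "arm_command", "data": {"commands": [[0,[0.6,1,0],[0,0,0]],[0,[0.4,1,0],[0,0,0]],[0,[0,0.9,-0.5],[0,0,0]],[0,[0,0,-0.8],[0,0,0]],[0,[0,0,0],[0,0,0]]]}}

```text
time: 9.95
tool_pos: [650.9, 287.4, 257.6]
tcp_rot: [-92.4, 1.7, 96.3]
ft_force: [-0.6, -0.5, -2.9]
finger_gap: -0.2
```

```bash
python3 - <<'E'
from h import *
s=sense();print(s['tool_pos'],s['tcp_rot']);C=cam('scene')
im=snapshot('scene');tp=s['tool_pos']
for P in([tp[0],tp[1],tp[2]-19],[570,288,147],[590,288,45]):
    p=proj(C,[P])[0];print(p)
a=im[120:320,200:400];cv2.imwrite('pics/s2.png',cv2.resize(a,None,fx=3,fy=3,interpolation=cv2.INTER_CUBIC))
E
```

```text
[650.90477991 287.43756084 257.55676709] [-92.36853547   1.73118555  96.34972514]
[280.16424342 230.62915825]
[301.8649925 238.0664631]
[293.26514818 260.48746443]
```

View pics/s2.png

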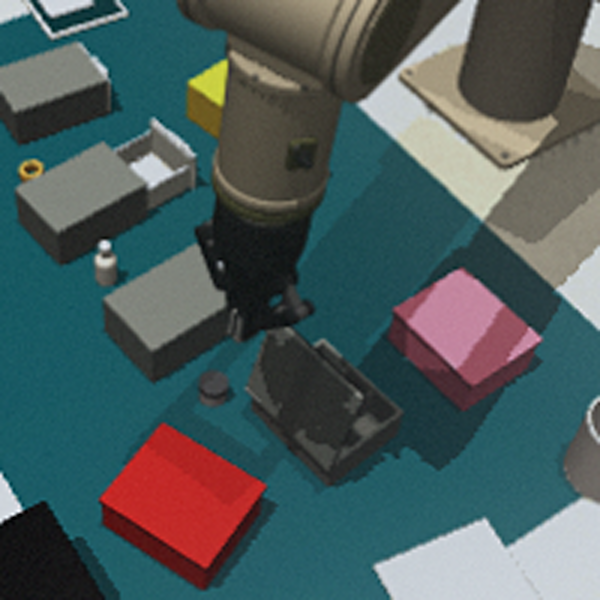

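The fingertips at (240,332) hang behind and above the lid's outer face, whose free edge runs (280,330)–(360,400). Both drawers look shut. I'll lower behind the lid.

Emit:
{"op": "arm_command", "data": {"commands": [[0,[0,0,-1],[0,0,0]],[0,[0,0,-1],[0,0,0]],[0,[0,0,-1],[0,0,0]],[0,[0,0,-0.6],[0,0,0]],[0,[0,0,0],[0,0,0]]]}}

```text
time: 10.42
tool_pos: [654.9, 285.5, 163.1]
tcp_rot: [-93.4, 1.5, 96.2]
ft_force: [-0.1, -0.4, -0.8]
finger_gap: 0.0
```

Emit:
{"op": "arm_command", "data": {"commands": [[0,[-0.4,0,0],[0,0,0]],[0,[-0.5,0,0],[0,0,0]],[0,[-0.5,0,0],[0,0,0]],[0,[-0.4,0,0],[0,0,0]]]}}

```text
time: 10.75
tool_pos: [603.7, 281.9, 172.1]
tcp_rot: [-93.9, 1.5, 95.9]
ft_force: [0.3, 0.1, 0.2]
finger_gap: -0.2
```

Emit:
{"op": "arm_command", "data": {"commands": [[0,[0,0,-0.6],[0,2,0]],[0,[0,0,-0.5],[0,2,0]],[0,[0,0,-0.1],[0,0,0]],[0,[0,0,0],[0,0,0]]]}}

```text
time: 11.08
tool_pos: [606.7, 281.7, 151.0]
tcp_rot: [-90.7, 0.8, 95.9]
ft_force: [0.4, 0.0, -0.9]
finger_gap: -0.2
```

Emit:
{"op": "arm_command", "data": {"commands": [[0,[-0.5,0.1,-0.3],[0,0,0]],[0,[-0.4,0,-0.3],[0,0,0]],[0,[-0.4,0,-0.2],[0,0,0]],[0,[-0.4,0,-0.2],[0,0,0]]]}}

```text
time: 11.42
tool_pos: [563.3, 284.2, 133.2]
tcp_rot: [-91.9, 0.6, 95.6]
ft_force: [2.3, -0.2, 0.3]
finger_gap: 0.0
```

Contact at about 2 N, as expected. I'll follow the arc.

Emit:
{"op": "arm_command", "data": {"commands": [[0,[-0.4,0,-0.3],[0,1,0]],[0,[-0.4,0,-0.4],[0,0,0]],[0,[-0.3,0,-0.5],[0,0,0]]]}}

```text
time: 11.67
tool_pos: [534.2, 284.9, 106.2]
tcp_rot: [-91.8, 0.4, 95.6]
ft_force: [-0.0, -1.0, 3.4]
finger_gap: -0.1
```

Emit:
{"op": "arm_command", "data": {"commands": [[0,[-0.2,0,-0.5],[0,1,0]],[0,[-0.2,0,-0.5],[0,0,0]]]}}

```text
time: 11.83
tool_pos: [523.2, 285.5, 79.1]
tcp_rot: [-91.0, 0.2, 95.6]
ft_force: [1.9, -0.3, 1.3]
finger_gap: -0.4
```

Emit:
{"op": "arm_command", "data": {"commands": [[0,[-0.1,0,-0.1],[0,0,0]]]}}

```text
time: 11.92
tool_pos: [518.7, 285.0, 74.1]
tcp_rot: [-90.9, 0.2, 95.6]
ft_force: [-0.0, -0.3, -0.2]
finger_gap: 0.0
```

Emit:
{"op": "arm_command", "data": {"commands": [[0,[0,0,-0.15],[0,0,0]]]}}

```text
time: 12.0
tool_pos: [519.0, 285.4, 71.9]
tcp_rot: [-90.9, 0.2, 95.6]
ft_force: [-27.5, -11.4, 69.7]
finger_gap: -0.1
```

Emit:
{"op": "arm_command", "data": {"commands": [[0,[0,0,-0.15],[0,0,0]]]}}

```text
time: 12.08
tool_pos: [519.0, 285.5, 72.2]
tcp_rot: [-90.8, 0.2, 95.6]
ft_force: [-28.4, -13.9, 55.7]
finger_gap: -0.2
```

The lid hit its hard stop with the fingertips at z≈53, close to the shut height of 54. I'll lift straight off, move clear and check.

Emit:
{"op": "arm_command", "data": {"commands": [[0,[0,0,0.5],[0,0,0]],[0,[0,0,1],[0,0,0]],[0,[0,0,1],[0,0,0]],[0,[0,0,1],[0,0,0]],[0,[0,0,1],[0,0,0]]]}}

```text
time: 12.5
tool_pos: [515.1, 283.4, 208.8]
tcp_rot: [-90.0, 0.3, 95.6]
ft_force: [-0.3, -0.8, 0.8]
finger_gap: 0.2
```

Emit:
{"op": "arm_command", "data": {"commands": [[0,[-0.5,0.8,1],[0,0,0]],[0,[-0.7,0.9,0.3],[0,0,0]],[0,[-0.7,0.9,0],[0,0,0]],[0,[-0.7,0.9,0],[0,0,0]],[0,[-0.7,0.9,0],[0,0,0]]]}}

```text
time: 12.92
tool_pos: [422.5, 415.9, 265.6]
tcp_rot: [-91.0, -0.1, 94.9]
ft_force: [-0.2, 1.2, -0.6]
finger_gap: 0.0
```

Emit:
{"op": "arm_command", "data": {"commands": [[0,[-0.7,0.9,0],[0,0,0]],[0,[-0.7,0.9,0],[0,0,0]],[0,[-0.7,0.9,0],[0,0,0]],[0,[-0.5,0.9,0],[0,0,0]],[0,[0,0,0],[0,0,0]]]}}

```text
time: 13.33
tool_pos: [336.8, 533.8, 271.0]
tcp_rot: [-91.0, -0.5, 95.1]
ft_force: [0.5, 0.1, 0.6]
finger_gap: -0.1
```

```bash
python3 - <<'E'
from h import *
T=snapshot('top');S=snapshot('scene');print(sense()['tool_pos'])
a=cv2.resize(T[125:270,110:400],None,fx=2.7,fy=2.7,interpolation=cv2.INTER_CUBIC);cv2.imwrite('pics/f1.png',a)
a=S[120:290,190:390];cv2.imwrite('pics/f2.png',cv2.resize(a,None,fx=3.5,fy=3.5,interpolation=cv2.INTER_CUBIC))
E
```

```text
[339.47493704 530.78019968 270.97186626]
```

View pics/f1.png

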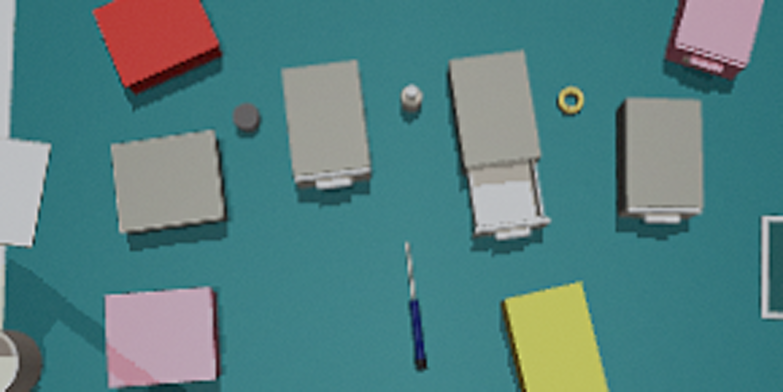

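View pics/f2.png

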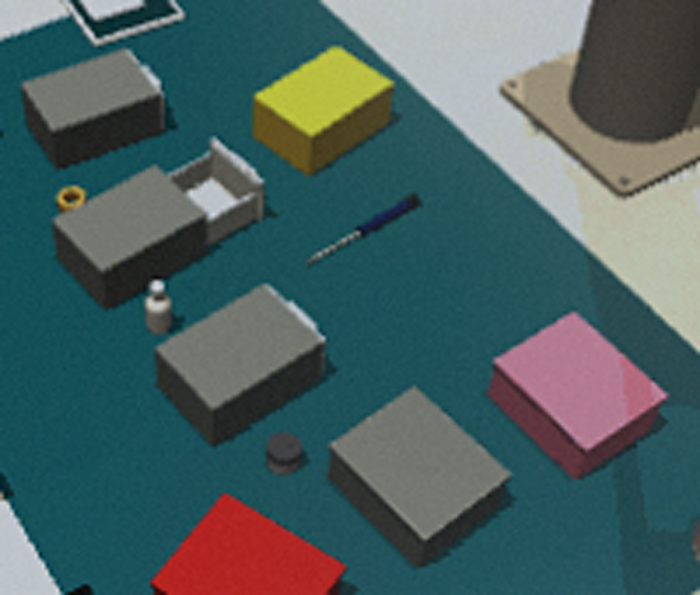

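Both pictures show the speaker drawer (660,215) and the camera drawer (333,183) home, and the lid flat at (170,182). The empty drawer is still open as it was, and the bystanders have not moved.

```bash
python3 -c "
from bench import *
print(hand_in())"
```

```text
the job is handed in; nothing more can be done
None
```

I pushed the speaker drawer home, then the camera drawer, then pushed the lid down by its outer face until it was shut. I moved the arm clear and handed the job in at about 13.4 s.

- **Drawers:** Both ended against their hard stops. The camera drawer stopped with the tool at x≈510, where I predicted. The speaker drawer stopped at x≈460, about 2 mm past the prediction, which is within calibration error.
- **Lid:** It stopped with the fingertips at z≈53, against a nominal 54 for shut.
- **Final pictures:** Both views show the two drawers home and the lid flat. The empty drawer is open as it was, and the bystanders near the work have not visibly moved. The mug, tablet and back cover were only partly in the last crops.

**What went less well:**
- **First speaker push:** The fingers drifted up to lip height, so I backed off, lowered and pushed again.
- **Stop forces:** The highest wrist forces I read were about 54 N at the speaker drawer's stop and 76 N at the lid's. Both came through the fingertips and were below the 120 N limit.

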